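# Load a rack of modules past the spring gate of a test dock

## Robot

A 6-joint arm with a two-finger parallel gripper is mounted at the origin on the work surface. World frame = base frame: x ahead of the robot, y to its left, z up, the work surface at z = 0. Lengths are in m, angles in degrees, forces in N, time in s.
With the tool pointing down it reaches from about 0.325 to 0.775 m from the base axis. Payload 5.5 kg.
Tool frame: the origin (TCP) lies on the mounting face of the last link; the fingertips stand 182 mm ahead of it and the grasp point (between the pads) lies ctrl.pinch_z ahead of it (ctrl.pinch_z is the distance from the TCP to the grasp point, in m); z points along the fingers, y is the line along which they close (so a half turn about z gives the same grasp; the last joint's range is limited). The gripper opens to 88 mm and grips with 3 to 60 N. Pads are 20 mm wide; open, the fingers measure 115 mm over their backs; the gripper's body (75 mm by 178 mm) begins 61 mm behind the grasp point.
Start: joints at [65.735, 5.22, 70.514, -0, 104.267, -3.249], TCP at [0.215, 0.56, 0.405] pointing down, gripper open.
Joint ranges: [-164.24, 164.24], [-49.07, 125.15], [9.68, 141.18], [-86.29, 266.29], [3.28, 154.24], [-151.56, 151.56]. Speed limits (degrees/s): [147.25, 147.25, 172.46, 180, 180, 180].

## Interface

Orientations are given as [roll, pitch, yaw] about the fixed x, y, z axes, in that order (R = Rz(yaw) Ry(pitch) Rx(roll)).
In Python, from workcell import ctrl, snapshot gives the robot as it stands.
- The arm moves only by the shell command python3 -m creep 'ROWS' [FORCE]. ROWS is JSON, a list of rows, each a list of 3 entries, a list of its own where there are three numbers: the turn, a rotation vector about the tool's x, y, z in degrees, then the shift along the tool's x, y, z in cm, then the opening, from 0 (shut) to 1 (fully open). In form: [[[rx, ry, rz], [dx, dy, dz], jaw], ...]. A call has 1 to 20 rows; each row is the pose to reach, as a shift and turn from the pose commanded when the call began, along the tool's axes at that moment; what a row does not reach only later rows make up. A row lasts 1/8 s, in which the tool goes at most 62.5 mm and 10.7 degrees, less where a joint would pass 70% of its speed; a pose out of reach is approached as far as the arm can. A call with a gripper value outside its range is refused whole. The fingers move at their own pace and stop on an object; FORCE is the grip in N (left out, the last holds). Time passes only in rows, so rows that repeat a pose let the fingers close. It gives the time, the measured TCP pose, the force, the opening and the grip force at its end, in the units of the state.
- ctrl.sense(): the state, without advancing time (a new reading comes with each control period).
- snapshot(name): name is "scene" or "top" or "wrist"; returns a dict with "image" (400x640x3 uint8, red, green, blue), "depth" (400x640 float32, m along the optical axis (not along the pixel's ray), 0 where there is no reading), "fx", "fy", "cx", "cy" (pixels), "D" ([k1, k2, p1, p2, k3] as OpenCV has them; the pictures are not rectified), "position" and "orientation" of the camera in the world. Camera axes: x right, y up, looking along -z (the intrinsics and any distortion apply to the point x, -y, -z); pixel columns grow to the right and rows downward; lengths in m; the calibration is good to about 2 mm. A picture is of the moment at which its call begins.
- ctrl.finish_job(): hands the job in; it is judged then, once.
The state is a dict: "t": time; "q": joint angles; "dq": joint speeds; "tau": joint torques, N m; "tcp_pos": TCP position; "tcp_rot": TCP orientation; "force": force on the tool from outside, world axes, zero at the start; "wrist_torque": the same for the moment, N m; "gripper_width": opening from 0.0 (shut) to 1.0 (fully open); "grasp_force": force on a finger pad.
Only numpy, scipy, OpenCV 4.12 (cv2) and the standard library are available. Lean on these libraries where they do the work, as an engineer would, in place of code of your own. Each camera call takes 0.05 s, during which the arm holds its last target. There are 200 camera calls.

## Task

Load the blue rack of black modules into the test dock: with one finger push the red bar of the spring gate outwards and hold it so that the yellow tooth stays lifted, and meanwhile push the rack by its tall rear plate along the chute, under the tooth, until its nose is fully home against the black end stop; then let the bar go so that the tooth drops shut into the gap in front of the rear plate. Never let the rack and the gate touch, do not lift the rack, and leave everything else on the bench where it is.

Things in the scene. Friction and masses are not known exactly. Their poses are not given: they have to be found in the camera images.
- dock: Fixed test dock: open aluminium chute leading to a beige tester. Origin: on the bench, on the chute's centre line, in the plane of the gate's tooth. y = loading direction, x = across, to the side of the red bar, z up. Chute floor 6 mm high, y -250 to +95 mm; guide walls at x = +-37 to +-42 mm are 16 mm high: fingers pass above them. Tester from y +125 to +295, x +-95, 93 mm high.
- stop (a point): Centre of the face of the black end stop at the end of the chute, 20 mm above the bench (dock x 0, y +95 mm). The stop is 70 mm wide, its top 34 mm high (brass pins to 40 mm).
- shaft (a point): A point on the axis of the gate's steel hinge shaft, 8 mm thick, at dock x = +52 mm, y 0, 14 mm above the bench. It runs parallel to the chute from dock y = -268 to +18 mm, in bearing blocks 20 mm high at y = -262 and +12 mm.
- gate (a joint): Hinge angle of the gate about its shaft, rad: 0 = shut (tooth across the chute); grows to at most 1.25 as the red bar is pushed outwards (+x of the dock). A spring shuts it from any angle; some 2 to 3 N at the bar hold it at 0.95. The rack cannot push it open, and passes freely from about 0.85 to 1.25.
- tooth (a point): Centre of the gate's yellow stop tooth, 26 x 6 x 18 mm. Shut: at dock x +13, y 0, spanning x 0 to 26 mm and heights 18 to 36 mm above the bench. It turns with the gate, up and outwards; with the gate at 1.0 its highest corner is about 70 mm above the bench.
- bar (a point): Middle of the red push bar, 10 mm thick, parallel to the chute from dock y -252 to 0 mm, 50 mm from the shaft axis, on thin arms at its two ends. Gate shut: dock x +39, 62 mm above the bench; gate at 0.95: x +84, 52 mm high. A finger inside it, tip 24 to 40 mm above the bench (over the shaft, under the bar), can push it outwards and slide along it.
- rack: Loose blue rack of black modules, about 250 g, on the chute floor, 1.5 mm play to each wall. Origin: centre of the underside of its body; y = loading direction. Body 71 mm wide, 80 long (y +-40), modules to 32 mm high. A tongue 30 mm wide, 8 thick leads back to an upright rear plate at y -75 to -81, 62 wide, 56 tall. Starts with its nose 20 to 60 mm before the tooth; home: dock y +55.
- push_face (a point): Centre line of the flat rear face of the rack's rear plate, 40 mm above the rack's underside (46 mm above the bench); push here towards +y of the dock. The 35 mm gap between this plate and the rack's body takes the tooth when the rack is home.
- nose (a point): Centre of the front face of the rack's body, 14 mm above its underside (20 mm above the bench); at home it touches the end stop.
- solvent: Bystander: white bottle with steel cap, 60 mm across, 130 mm high, standing beyond the bar. Origin at the centre of its foot.
- module: Bystander: a single black module lying on the bench on the robot's side of the chute, 22 x 75 x 14 mm. Origin at the centre of its underside.
- tape: Bystander: yellow roll 84 mm across, 19 mm high, lying on the robot's side of the chute. Origin at the centre of its underside.
- driver: Bystander: orange screwdriver lying on the far side of the bench. Origin on its axis.
- cup: Bystander: grey cup 68 mm across, 70 mm high, near the robot on its right. Origin at the centre of its foot.
Things that resemble listed ones, but are neither listed nor needed, are in the scene too. Of the things shaped like the rack, the blue one is meant.

How it is judged:
By the outcome, as a careful person would: the job done as asked, in the order asked, and still so for the second after the job is handed in, with the robot touching nothing.
It also fails if it takes over 40 s, if anything falls off the work surface, if the arm or the gripper's body presses on something with over 40 N, if the wrist force passes 120 N, or if a joint passes its speed limit or range.

## Working session

There is one attempt and no reset: what is moved stays moved. The work goes in short steps, Python scripts to look and compute and a shell command to move; the robot and the scene stay as the last step left them, time stands still between calls to the robot, and variables do not carry over. Pictures are saved under pics/ and viewed, at most 10 in all, crops included, and the job is handed in when it is done.

```bash
mkdir -p pics; ls; python3 - <<'E'
from workcell import ctrl, snapshot
import cv2,numpy as np
s=ctrl.sense();print(s, ctrl.pinch_z)
for n in ("scene","top"):
    d=snapshot(n);np.save(f"{n}.npy",d,allow_pickle=True)
    cv2.imwrite(f"pics/{n}0.png",d["image"][:,:,::-1])
    print(n,d["fx"],d["fy"],d["cx"],d["cy"],d["D"],d["position"],d["orientation"])
E
```

```text
pics
{'t': 0.0, 'q': array([ 6.57348710e+01,  5.26165717e+00,  7.05815406e+01,  2.45081808e-04,
        1.04269185e+02, -3.24747029e+00]), 'dq': array([ 0.02940641,  0.02008095, -0.06954027,  0.01751387, -0.01422698,
       -0.02395475]), 'tau': array([-1.06959393e-03, -4.46477330e+01, -4.06430876e+01,  6.95336424e-02,
        2.97610718e-02, -1.26037862e-04]), 'tcp_pos': array([0.21520023, 0.56012503, 0.40352507]), 'tcp_rot': array([-1.79887812e+02, -6.60356313e-03,  1.58982395e+02]), 'force': array([ 0.64257334, -0.26831883,  0.58458714]), 'wrist_torque': array([-0.03004986,  0.01372964,  0.04604021]), 'grasp_force': 0.0, 'gripper_width': 1.0022893098864274} 0.1633
scene 390.4450468673333 390.4450468673333 319.19185844312796 202.61040258316277 [-0.06365966  0.          0.          0.          0.        ] [ 0.94340464 -0.66154595  0.57048479] [56.24877357  0.78541555 31.83509213]
top 403.6338096916295 403.6338096916295 320.25178132152405 198.76822213410776 [-0.03798937  0.          0.          0.          0.        ] [ 0.32592378 -0.0547935   1.0633958 ] [ 13.01353514   0.15424963 -88.71701193]
```

View pics/top0.png

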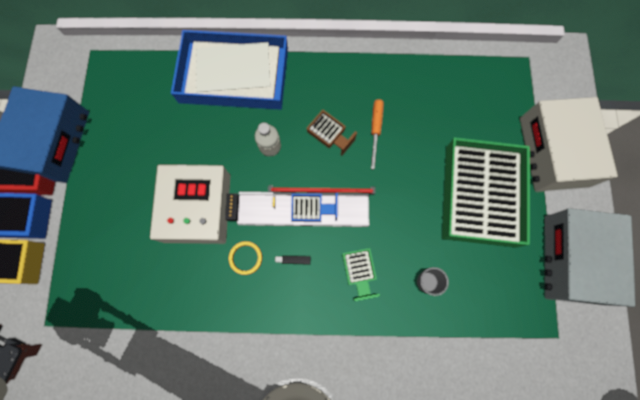

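View pics/scene0.png

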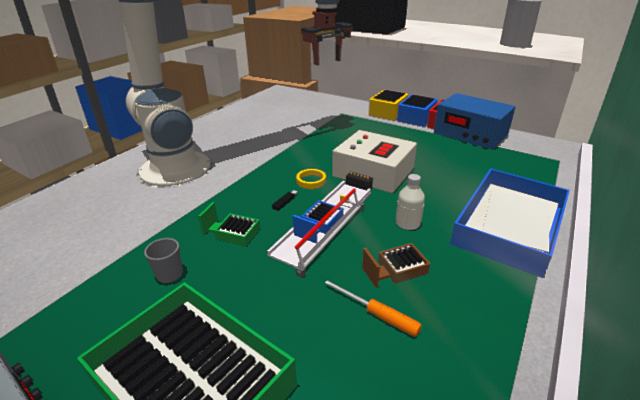

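Top view: the chute runs from (370,208) to the stop at (232,207), with the red bar at (272–373,190), the blue rack at (293–337,207), the tester on the left and the bottle at (267,138). Loading goes towards image left (world +y), and the bar is on the side away from the robot.

```bash
cat > h.py <<'E'
import numpy as np,cv2
from scipy.spatial.transform import Rotation as R
def ray(d,uv):
    K=np.array([[d["fx"],0,d["cx"]],[0,d["fy"],d["cy"]],[0,0,1]])
    p=cv2.undistortPoints(np.array(uv,float).reshape(-1,1,2),K,np.array(d["D"],float)).reshape(-1,2)
    v=np.c_[p[:,0],-p[:,1],-np.ones(len(p))]
    return R.from_euler("xyz",d["orientation"],degrees=True).apply(v)
def onz(d,uv,z):
    v=ray(d,uv);c=np.array(d["position"]);return c+v*((z-c[2])/v[:,2])[:,None]
def cloud(d,m=None):
    if m is None:m=np.ones(d["depth"].shape,bool)
    m=m&(d["depth"]>0);r,c=np.nonzero(m)
    return np.array(d["position"])+ray(d,np.c_[c,r])*d["depth"][r,c][:,None],r,c
def hsv(d): return cv2.cvtColor(np.ascontiguousarray(d["image"]),cv2.COLOR_RGB2HSV)
E
python3 - <<'E'
from h import *
d=np.load("top.npy",allow_pickle=True).item();H=hsv(d);h,s,v=[H[...,i].astype(int) for i in range(3)]
roi=np.zeros(h.shape,bool);roi[180:235,225:385]=1
red=((h<8)|(h>172))&(s>150)&roi
blue=(h>100)&(h<125)&(s>120)&roi
white=(s<60)&(v>150)&roi;white[:, :236]=0
yel=(h>15)&(h<35)&(s>100)&roi
for n,m,z in (("red",red,.067),("blue",blue,.03),("white",white,.01),("yel",yel,.036)):
    r,c=np.nonzero(m);P=onz(d,np.c_[c,r],z)[:,:2]
    C,_,_=cloud(d,m)
    b=cv2.minAreaRect(P.astype(np.float32)*1000)
    print(n,m.sum(),"rect mm",b,"box",cv2.boxPoints(b).round(0).tolist(),"depth z",np.percentile(C[:,2],[5,50,95]).round(3))
# wall-top long edge direction, rear plate top
C,r,c=cloud(d,blue);k=C[:,2]>.052
print("plate",k.sum(),C[k].mean(0),C[k].min(0),C[k].max(0))
for n,(a,b_,cc,dd) in dict(bottle=(120,158,250,285),driver=(95,172,365,388),green=(245,302,340,382),tape=(238,278,225,265),mod=(250,268,270,315)).items():
    m=np.zeros(h.shape,bool);m[a:b_,cc:dd]=1;C,_,_=cloud(d,m);k=C[:,2]>.008
    print(n,C[k].min(0).round(3),C[k].max(0).round(3))
E
```

```text
red 350 rect mm ((579.8237915039062, -49.46900177001953), (9.431844711303711, 252.4360809326172), 0.5154330134391785) box [[574.0, 77.0], [576.0, -176.0], [586.0, -176.0], [583.0, 77.0]] depth z [0.061 0.067 0.071]
blue 250 rect mm ((543.8137817382812, -31.932159423828125), (72.21422576904297, 118.5987548828125), 1.2418701648712158) box [[506.0, 27.0], [509.0, -92.0], [581.0, -90.0], [579.0, 28.0]] depth z [0.013 0.029 0.063]
white 3553 rect mm ((540.3387451171875, -2.012603759765625), (89.6270980834961, 349.6181945800781), 0.020017512142658234) box [[495.0, 173.0], [496.0, -177.0], [585.0, -177.0], [585.0, 173.0]] depth z [0.004 0.008 0.032]
yel 67 rect mm ((537.7341918945312, 132.9015655517578), (117.75408935546875, 56.05213928222656), 87.18706512451172) box [[507.0, 75.0], [563.0, 73.0], [569.0, 190.0], [513.0, 193.0]] depth z [0.033 0.037 0.043]
plate 16 [ 0.54033178 -0.0873287   0.06422589] [ 0.51835877 -0.08927324  0.06164113] [ 0.56985496 -0.08672631  0.0664481 ]
bottle [0.688 0.067 0.009] [0.747 0.126 0.137]
driver [ 0.658 -0.218  0.01 ] [ 0.854 -0.185  0.031]
green [ 0.308 -0.195  0.008] [ 0.438 -0.108  0.061]
tape [0.366 0.102 0.008] [0.458 0.201 0.026]
mod [ 0.396 -0.028  0.008] [0.418 0.065 0.022]
```

```bash
python3 -m creep '[[[0,0,68.5],[-53.2,-51.8,0],0.67],[[0,0,68.5],[-53.2,-51.8,0],0.67],[[0,0,68.5],[-53.2,-51.8,0],0.67],[[0,0,68.5],[-53.2,-51.8,0],0.67],[[0,0,68.5],[-53.2,-51.8,0],0.67],[[0,0,68.5],[-53.2,-51.8,0],0.67],[[0,0,68.5],[-53.2,-51.8,0],0.67],[[0,0,68.5],[-53.2,-51.8,0],0.67],[[0,0,68.5],[-53.2,-51.8,0],0.67],[[0,0,68.5],[-53.2,-51.8,0],0.67],[[0,0,68.5],[-53.2,-51.8,0],0.67],[[0,0,68.5],[-53.2,-51.8,0],0.67],[[0,0,68.5],[-53.2,-51.8,0],0.67],[[0,0,68.5],[-53.2,-51.8,0],0.67],[[0,0,68.5],[-53.2,-51.8,0],0.67],[[0,0,68.5],[-53.2,-51.8,0],0.67]]' 20
python3 - <<'E'
from h import *
from workcell import ctrl,snapshot
s=ctrl.sense();print(s["t"],s["tcp_pos"],s["tcp_rot"],s["force"],s["gripper_width"])
d=snapshot("wrist");np.save("wrist1.npy",d,allow_pickle=True);cv2.imwrite("pics/wrist1.png",d["image"][:,:,::-1])
print(d["position"],d["orientation"])
E
```

```text
t: 2.1
tcp_pos: [0.5257, -0.113, 0.4052]
tcp_rot: [179.9, 0.0, 90.6]
force: [-0.2, 0.2, -0.3]
gripper_width: 0.671
grasp_force: 0.0
2.1 [ 0.52573064 -0.11299581  0.40518188] [1.79946577e+02 8.39919966e-03 9.05891919e+01] [-0.22384182  0.2225823  -0.29714296] 0.6711612316462507
[ 0.52576585 -0.04705759  0.38549593] [-13.8909448   -0.0754535    0.57673642]
```

View pics/wrist1.png

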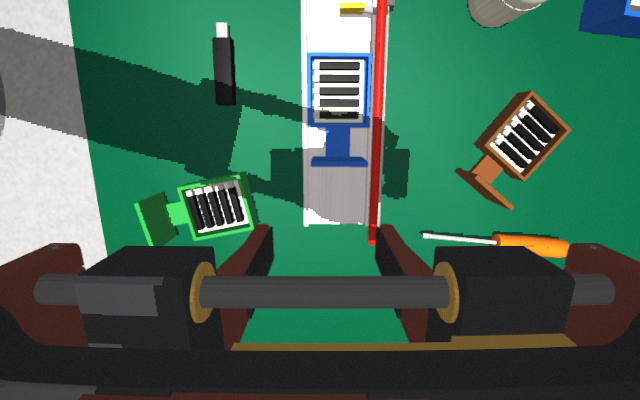

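Wrist view: the rack's rear plate spans (311–368, 157–165), the red bar runs from (382,5) to (373,242), and the tooth is at (352,8). The fingers lie at the bottom.

```bash
python3 - <<'E'
from h import *
d=np.load("wrist1.npy",allow_pickle=True).item();H=hsv(d);h,s,v=[H[...,i].astype(int) for i in range(3)]
roi=np.zeros(h.shape,bool);roi[0:250,295:400]=1
red=((h<8)|(h>172))&(s>150)&roi;blue=(h>100)&(h<125)&(s>100)&roi
C,r,c=cloud(d,red);
k=C[:,2]>.058;P=C[k];f=np.polyfit(P[:,1],P[:,0],1);print("bar slope",f,"y",P[:,1].min(),P[:,1].max(),"z",P[:,2].mean(),"x@-0.11",np.polyval(f,-.11))
C,r,c=cloud(d,blue);k=C[:,2]>.055;P=C[k];print("plate top",k.sum(),P.min(0),P.max(0),np.polyfit(P[:,0],P[:,1],1)[0])
k=(C[:,2]>.02)&(r<130);P=C[k];print("body",P.min(0),P.max(0))
w=(s<60)&(v>90)&roi&~blue
for row in (185,200,210):
    cc=np.nonzero(w[row,295:372])[0]+295;print(row,onz(d,[[cc.min(),row],[cc.max(),row]],.016))
m=np.zeros(h.shape,bool);m[0:35,295:372]=1;m&=(h>15)&(h<35)&(s>100);C,_,_=cloud(d,m);print("tooth",C.min(0),C.max(0))
E
```

```text
bar slope [-0.00408438  0.58031869] y -0.17766989516808296 0.07222339634066736 z 0.06765819446679294 x@-0.11 0.5807679686255018
plate top 298 [ 0.51253766 -0.08902862  0.05660453] [ 0.57323984 -0.08371137  0.06461671] -0.0008490407281717348
body [ 0.50698559 -0.04839552  0.0201367 ] [0.5775541  0.03194725 0.03656677]
185 [[ 0.50076955 -0.11932428  0.016     ]
 [ 0.58337039 -0.11850049  0.016     ]]
200 [[ 0.50064332 -0.13865236  0.016     ]
 [ 0.58298626 -0.13785026  0.016     ]]
210 [[ 0.50055447 -0.15180425  0.016     ]
 [ 0.58358465 -0.15100819  0.016     ]]
tooth [0.54182365 0.07343762 0.0207463 ] [0.5669935  0.07951622 0.03825972]
```

```bash
python3 -m creep '[[[0,0,0],[0,-0.3,4],0.67],[[0,0,0],[0,-0.3,8],0.67],[[0,0,0],[0,-0.3,11],0.67],[[0,0,0],[0,-0.3,14],0.67],[[0,0,0],[0,-0.3,16],0.67],[[0,0,0],[0,-0.3,18],0.67],[[0,0,0],[0,-0.3,19.2],0.67],[[0,0,0],[0,-0.3,19.2],0.67],[[0,0,0],[0,-0.3,19.2],0.67]]'
python3 - <<'E'
from h import *
from workcell import ctrl,snapshot
d=snapshot("scene");cv2.imwrite("pics/scene1.png",cv2.resize(d["image"][150:300,220:440,::-1],None,fx=3,fy=3))
E
```

```text
t: 3.28
tcp_pos: [0.5234, -0.1144, 0.2136]
tcp_rot: [179.9, 0.0, 90.5]
force: [-0.3, -0.8, 0.8]
gripper_width: 0.673
grasp_force: 0.0
```

View pics/scene1.png

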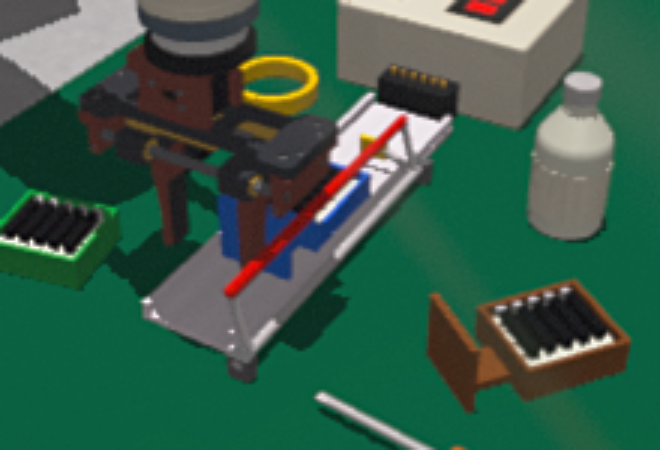

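The front finger stands inside the bar at (250,230) and behind the plate, and nothing is touching. Now I open the gate.

```bash
python3 -m creep '[[[0,0,0],[0,0.7,0],0.67],[[0,0,0],[0,1.4,0],0.67],[[0,0,0],[0,2.1,0],0.67],[[0,0,0],[0,2.8,0],0.67],[[0,0,0],[0,3.5,0],0.67],[[0,0,0],[0,4.2,0],0.67],[[0,0,0],[0,4.9,0],0.67],[[0,0,0],[0,5.4,0],0.67],[[0,0,0],[0,5.4,0],0.67],[[0,0,0],[0,5.4,0],0.67]]'
cat > look.py <<'E'
from h import *
from workcell import ctrl,snapshot
import sys
d=snapshot("wrist");H=hsv(d);h,s,v=[H[...,i].astype(int) for i in range(3)]
red=((h<8)|(h>172))&(s>150);C,r,c=cloud(d,red)
k=(C[:,2]>.03)&(C[:,2]<.075)&(C[:,0]>.565)&(C[:,0]<.66)&(C[:,1]<.085)&(C[:,1]>-.18);P=C[k]
print("bar",k.sum(),np.median(P,0),P.min(0),P.max(0))
# top surface point ~ bar centre + ~4mm up
x=np.median(P[:,0])-.5418-.052;z=np.median(P[:,2])-.004-.014
print("gate~",np.arctan2(x,z)+np.radians(15.2),"r",np.hypot(x,z))
blue=(h>100)&(h<125)&(s>100);C,r,c=cloud(d,blue);k=(C[:,2]<.075)&(abs(C[:,0]-.542)<.04)&(C[:,1]<.2);P=C[k]
if len(P):
    q=P[P[:,2]>.05];print("rack y",P[:,1].min(),P[:,1].max(),"plate",q.min(0) if len(q) else None, q.max(0) if len(q) else None)
if len(sys.argv)>1: cv2.imwrite(f"pics/{sys.argv[1]}.png",d["image"][:,:,::-1])
E
python3 look.py w2
```

```text
t: 4.58
tcp_pos: [0.5768, -0.1137, 0.2123]
tcp_rot: [-179.9, -0.0, 90.5]
force: [-4.3, -0.1, -1.9]
gripper_width: 0.669
grasp_force: 1.6
bar 5961 [ 0.61907237 -0.0468826   0.06072586] [ 0.61493203 -0.15856059  0.05480166] [0.62572212 0.00281219 0.07482337]
gate~ 0.7994365103249568 r 0.04964062946268908
rack y -0.10740261136363903 0.021144168998288124 plate [ 0.51150785 -0.08983566  0.05002611] [ 0.57350194 -0.08329638  0.06423956]
```

View pics/w2.png

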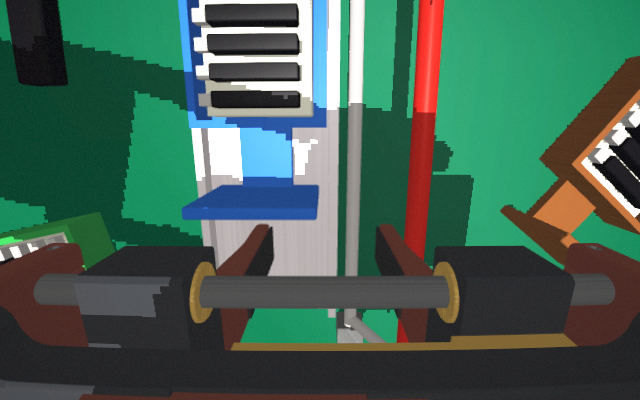

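```bash
python3 -m creep '[[[0,0,0],[0,0.4,0],0.67],[[0,0,0],[0,0.8,0],0.67],[[0,0,0],[0,0.8,0],0.67],[[0,0,0],[0,0.8,0],0.67]]'; python3 look.py
```

```text
t: 5.12
tcp_pos: [0.5846, -0.1137, 0.2117]
tcp_rot: [-179.8, -0.0, 90.5]
force: [-6.1, -0.2, -3.5]
gripper_width: 0.668
grasp_force: 2.8
bar 5762 [ 0.62633041 -0.04696298  0.05536618] [ 0.61546694 -0.16201685  0.03924615] [0.63285686 0.00450355 0.07475255]
gate~ 0.9816136834326437 r 0.049542498034298145
rack y -0.08967903251781645 0.019024717904547725 plate [ 0.51204712 -0.08967903  0.0500224 ] [ 0.57359353 -0.08322474  0.06441362]
```

```bash
python3 -m creep '[[[0,0,0],[0.5,0,0],0.67],[[0,0,0],[1,0,0],0.67],[[0,0,0],[1.3,0,0],0.67],[[0,0,0],[1.6,0,0],0.67],[[0,0,0],[2,0,0],0.67],[[0,0,0],[2.4,0,0],0.67],[[0,0,0],[2.9,0,0],0.67],[[0,0,0],[3.4,0,0],0.67],[[0,0,0],[3.9,0,0],0.67],[[0,0,0],[4.4,0,0],0.67],[[0,0,0],[4.9,0.1,0],0.67],[[0,0,0],[4.9,0.1,0],0.67]]'; python3 look.py w3
```

```text
t: 6.68
tcp_pos: [0.5857, -0.0644, 0.213]
tcp_rot: [180.0, 0.0, 90.5]
force: [-4.1, -2.2, 0.1]
gripper_width: 0.665
grasp_force: 2.1
bar 5680 [0.6278991  0.00197285 0.05349941] [ 0.61760053 -0.11714771  0.03389895] [0.6342731  0.05512922 0.07438885]
gate~ 1.0305711611111106 r 0.04922353900070276
rack y -0.07596726001159339 0.06584048731324277 plate [ 0.51211572 -0.05653903  0.0500035 ] [ 0.57401046 -0.04552437  0.06388814]
```

View pics/w3.png

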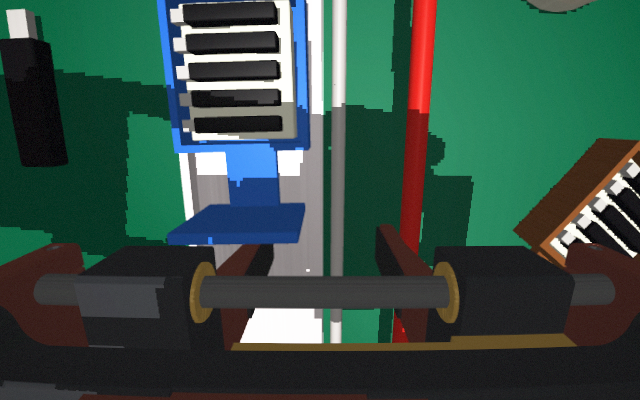

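The plate is now on the finger and the rack is moving straight, with the gate at about 1.03. I keep pushing.

```bash
python3 -m creep '[[[0,0,0],[0.5,0,0],0.67],[[0,0,0],[1,0,0],0.67],[[0,0,0],[1.6,0,0],0.67],[[0,0,0],[2.2,0,0],0.67],[[0,0,0],[2.8,0,0],0.67],[[0,0,0],[3.4,0,0],0.67],[[0,0,0],[4,0,0],0.67],[[0,0,0],[4.6,0,0],0.67],[[0,0,0],[5.2,0,0],0.67],[[0,0,0],[5.8,0,0],0.67],[[0,0,0],[6.4,0,0],0.67],[[0,0,0],[7,0,0],0.67],[[0,0,0],[7.6,0,0],0.67],[[0,0,0],[8.2,0,0],0.67],[[0,0,0],[8.8,0.05,0],0.67],[[0,0,0],[9.3,0.05,0],0.67],[[0,0,0],[9.7,0.05,0],0.67],[[0,0,0],[9.7,0.05,0],0.67]]'; python3 look.py
```

```text
t: 8.98
tcp_pos: [0.5853, 0.0326, 0.213]
tcp_rot: [180.0, -0.0, 90.5]
force: [-2.9, -1.6, 0.2]
gripper_width: 0.671
grasp_force: 1.8
bar 2062 [0.62774323 0.0579327  0.05304619] [ 0.61670434 -0.01924819  0.03356955] [0.63392914 0.08284117 0.0745863 ]
gate~ 1.0347021572860433 r 0.048789117350305
rack y 0.021459091758470814 0.16275734332052122 plate [0.51206724 0.040261   0.05000162] [0.57360554 0.05174188 0.06422352]
```

```bash
python3 -m creep '[[[0,0,0],[0.2,0,0],0.67],[[0,0,0],[0.4,0,0],0.67],[[0,0,0],[0.6,0,0],0.67],[[0,0,0],[0.7,0,0],0.67],[[0,0,0],[0.7,0,0],0.67]]'; python3 -m creep '[[[0,0,0],[0.1,0,0],0.67],[[0,0,0],[0.1,0,0],0.67]]';python3 -m creep '[[[0,0,0],[0.1,0,0],0.67],[[0,0,0],[0.1,0,0],0.67]]'; python3 look.py
```

```text
t: 9.65
tcp_pos: [0.5853, 0.039, 0.2129]
tcp_rot: [180.0, 0.0, 90.5]
force: [-2.6, -4.2, 1.9]
gripper_width: 0.67
grasp_force: 2.9
t: 9.9
tcp_pos: [0.5853, 0.0394, 0.2129]
tcp_rot: [180.0, 0.1, 90.5]
force: [-3.7, -7.5, 0.6]
gripper_width: 0.669
grasp_force: 4.4
t: 10.15
tcp_pos: [0.5852, 0.0397, 0.213]
tcp_rot: [-180.0, 0.2, 90.4]
force: [-5.4, -10.7, 1.3]
gripper_width: 0.666
grasp_force: 5.9
bar 1775 [0.62749357 0.06093584 0.05310544] [ 0.61657536 -0.01321337  0.03635453] [0.63396494 0.08258393 0.07430132]
gate~ 1.0301693766684479 r 0.048658485162423076
rack y 0.027707220087144796 0.17259314796907693 plate [0.51208921 0.04651861 0.05000719] [0.57340765 0.05815706 0.06393426]
```

The position has stalled with force rising at the expected home spot. I back off 1 cm, then let the bar in slowly.

```bash
python3 -m creep '[[[0,0,0],[-0.2,0,0],0.67],[[0,0,0],[-0.6,0,0],0.67],[[0,0,0],[-1.2,0,0],0.67],[[0,0,0],[-1.2,0,0],0.67]]'; python3 look.py w4
```

```text
t: 10.7
tcp_pos: [0.5853, 0.0291, 0.2125]
tcp_rot: [-180.0, -0.0, 90.5]
force: [-2.4, 0.3, 0.3]
gripper_width: 0.667
grasp_force: 1.6
bar 2209 [0.62767674 0.05651375 0.05311426] [ 0.61663205 -0.02338308  0.03520305] [0.63412359 0.08274501 0.07460176]
gate~ 1.0327528145751068 r 0.048791851820286954
rack y 0.03220866620961586 0.16166503914786717 plate [0.51167093 0.03364552 0.05000912] [0.57352599 0.05759654 0.06998897]
```

View pics/w4.png

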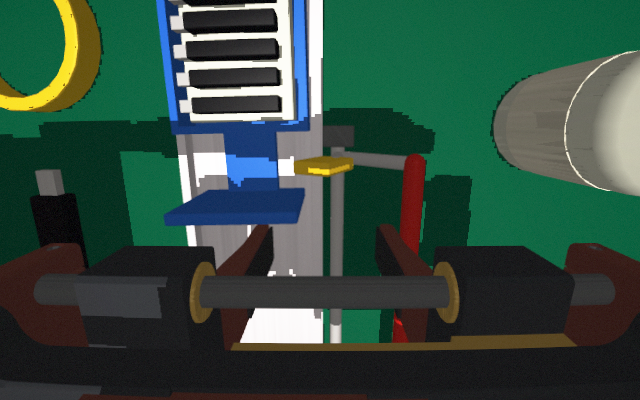

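The lifted tooth at (324,166) stands above the gap between the plate (235,205) and the body, and the finger is clear of the plate. Now I release the bar.

```bash
python3 -m creep '[[[0,0,0],[0,-0.4,0],0.67],[[0,0,0],[0,-0.9,0],0.67],[[0,0,0],[0,-1.4,0],0.67],[[0,0,0],[0,-1.9,0],0.67],[[0,0,0],[0,-2.4,0],0.67],[[0,0,0],[0,-2.9,0],0.67],[[0,0,0],[0,-3.4,0],0.67],[[0,0,0],[0,-3.9,0],0.67],[[0,0,0],[0,-4.4,0],0.67],[[0,0,0],[0,-4.9,0],0.67],[[0,0,0],[0,-5.4,0],0.67],[[0,0,0],[0,-5.9,0],0.67],[[0,0,0],[0,-6.4,0],0.67],[[0,0,0],[0,-6.4,0],0.67]]'; python3 look.py
```

```text
t: 12.5
tcp_pos: [0.5211, 0.0287, 0.2128]
tcp_rot: [180.0, 0.0, 90.5]
force: [0.7, 0.5, -0.8]
gripper_width: 0.672
grasp_force: 0.0
bar 1998 [0.57860594 0.0631009  0.06629974] [0.57502477 0.04093169 0.05140298] [0.58517696 0.08238689 0.06890168]
gate~ -0.0394873877560552 r 0.050633231378364896
rack y 0.03221003001534774 0.16174663444398812 plate [0.51191997 0.03302893 0.0500165 ] [0.57386805 0.05791528 0.06426172]
```

Gate shut. I retreat upwards, then back along -y, and check.

```bash
python3 -m creep '[[[0,0,0],[0,0,-2],0.67],[[0,0,0],[0,0,-5],0.67],[[0,0,0],[0,0,-9],0.67],[[0,0,0],[0,0,-13],0.67],[[0,0,0],[-4,0,-17],0.67],[[0,0,0],[-8,0,-19],0.67],[[0,0,0],[-8,0,-19],0.67],[[0,0,0],[-8,0,-19],0.67]]'; python3 - <<'E'
from h import *
from workcell import ctrl,snapshot
d=snapshot("wrist");H=hsv(d);h,s,v=[H[...,i].astype(int) for i in range(3)]
C,r,c=cloud(d,(h>100)&(h<125)&(s>100));k=(abs(C[:,0]-.542)<.04)&(C[:,1]>0)&(C[:,1]<.2);P=C[k];q=P[P[:,2]>.058];b=P[(P[:,2]>.02)&(P[:,1]>.08)]
print("plate",q.min(0),q.max(0),"body",b.min(0),b.max(0))
C,r,c=cloud(d,(h>15)&(h<35)&(s>100));k=(abs(C[:,0]-.555)<.04)&(abs(C[:,1]-.076)<.02);print("tooth",C[k].min(0),C[k].max(0))
a=d["image"][0:200,220:480,::-1]; cv2.imwrite("pics/end_w.png",cv2.resize(a,None,fx=2.5,fy=2.5))
d=snapshot("scene");cv2.imwrite("pics/end_s.png",cv2.resize(d["image"][150:300,220:440,::-1],None,fx=3,fy=3))
E
```

```text
t: 13.55
tcp_pos: [0.5219, -0.051, 0.4029]
tcp_rot: [180.0, -0.0, 90.5]
force: [0.8, 0.5, -0.9]
gripper_width: 0.671
grasp_force: 0.0
plate [0.512854   0.05000496 0.05805023] [0.57292174 0.05712064 0.06423557] body [0.50559276 0.09035803 0.02005956] [0.57645637 0.14861381 0.03752576]
tooth [0.5423257  0.07369039 0.02089696] [0.56744651 0.07992458 0.03815838]
```

View pics/end_w.png

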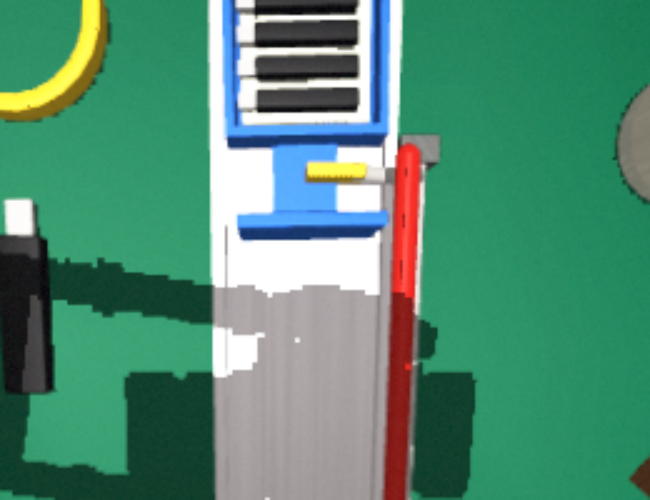

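View pics/end_s.png

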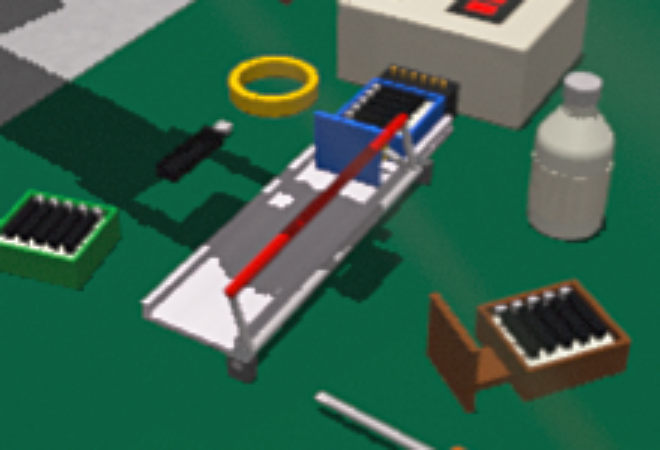

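The tooth (335,172) lies in the gap between the plate and the body. The rack's nose is against the stop, the gate is shut, the plate's rear face is at y 0.050 (home is 0.0505), and the bystanders have not moved.

```bash
python3 -c "
from workcell import ctrl
print(ctrl.finish_job())"
```

```text
the job is handed in; nothing more can be done
None
```

The rack is home against the end stop (rear face within about 1 mm of its expected position), the tooth has dropped shut into the gap in front of the rear plate, the bystanders in view show no movement, and the job is handed in at about 14 s of robot time.

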